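Hold the fillet weld gauge in the weld at the marked spot

TASK

The bracket's fillet weld is to be checked at the yellow paint mark: slide the leaf gauge with the red grip straight up out of its slot in the wooden rack and seat it in the weld's corner in the middle of the mark, upright and square across the weld, with its bottom edge flat on the base plate and a side edge against the web, pushed lightly against both, with a few newtons. Finish while holding it there, so that the fit can be read: do not let go. Never press hard, and leave the other two gauges in the rack and everything else on the bench where it is.

Things in the scene. Friction and masses are not known exactly. Their poses are not given: they have to be found in the camera images.
- gauge_red: gauge to use: loose metal leaf 50 mm wide (x), 4 thick (y), 110 high (z), about 0.12 kg; red grip 12 thick (y), 44 wide (x), 72 to 108 mm above the bottom edge. Origin: middle of the bottom edge. Both lower corners cut off alike at 45 degrees by 9 mm, so the bottom flat is 32 mm long; either side edge may be used. Starts z up in any of the rack's 3 slots.
- gauge_yellow: bystander: leaf gauge with a yellow grip and smaller corner cuts (5 mm). Same origin, axes and outer size as the red one; it stands in another slot of the rack.
- gauge_green: bystander: leaf gauge with a green grip and smaller corner cuts (3 mm). Same origin, axes and outer size as the red one; it stands in another slot of the rack.
- rack: fixed wooden rack, 76 (x) by 186 (y) by 48 mm high; origin under its centre. Slots at y = -60, 0, +60 mm, each 53 mm long (x), 6 wide (y), open at the top, floor 8 mm above the bench: a gauge stands 40 mm deep in its slot, top edge 118 mm above the bench, and comes out straight up.
- mark: the marked spot: yellow stripe 12 mm wide across weld, base plate and web. Origin: mid-stripe, in the corner where base plate top and web face meet; x away from the web along the base plate, y along the weld, z up the web. A seated gauge has its blade in this x-z plane, upright, the middle of its bottom edge at x = 25 mm, y = 0, z = 0.
- bracket: fixed heavy steel bracket of base plate and upright web; origin under the centre of the base plate, x across the weld, y along it, z up. A fillet weld with 6.5 mm legs runs along y in the corner at x = -25 mm. Two stiffeners, lower than the web, stand behind the web (lower x).
- base_plate: the bracket's base plate, 150 (x) by 240 (y) by 12 mm, top 12 mm above the bench. Origin and axes as the bracket. Rigid: a millimetre of overtravel pushes with several newtons.
- web_plate: the bracket's upright web, 10 mm thick, 240 mm long (y), from 12 to 62 mm above the bench; its welded face is the plane x = -25 mm and looks to +x. Origin and axes as the bracket. Rigid. A gauge slid along the base plate towards it meets a newton or more of friction before it touches the web.
- chipping_hammer: bystander: loose chipping hammer, 270 mm long, lying near the far edge of the bench
- wire_brush: bystander: loose wooden wire brush, 270 mm long, near the far edge
- spray_bottle: bystander: loose white spray bottle with a red head, 80 mm wide, 210 mm tall, upright near the far edge
- tape_measure: bystander: loose yellow tape measure, 70 mm, at the near left of the bench
- angle_grinder: bystander: loose green angle grinder, 300 mm long, 75 mm high, at the near right of the bench
- offcut: bystander: loose steel offcut, 90 by 60 by 12 mm, near the far edge
There are look-alikes about, which are no part of the job. There is more than one size of the rack; the job needs the larger. Leave any turquoise look-alike of the gauge_red alone.

How it is judged:
By the outcome, as a careful person would: the job done as asked, in the order asked, and still so for the second after the job is handed in, while the arm keeps its last pose, push and grip.
It also fails if it takes over 45 s, if anything falls off the work surface, if the arm or the gripper's body presses on something with over 40 N, if the wrist force passes 120 N, or if a joint passes its speed limit or range.

ROBOT

A 7-joint arm with a two-finger parallel gripper is mounted at the origin on the work surface. World frame = base frame: x ahead of the robot, y to its left, z up, the work surface at z = 0. Lengths are in m, angles in rad, forces in N, time in s.
With the tool pointing down it reaches from about 0.4 to 0.875 m from the base axis. Payload 6.5 kg.
Tool frame: the origin (TCP) lies at the very end of the fingers, on their centre line; the grasp point (between the pads) lies 19 mm behind it; z points along the fingers, x is the direction in which the jaws open and shut, and the axes are right-handed (so a half turn about z gives the same grasp; the last joint's range is limited). The gripper opens to 88 mm and grips with 3 to 60 N. Pads are 18 mm wide; open, the fingers measure 123 mm over their backs; the gripper's body (75 mm by 187 mm) begins 45 mm behind the grasp point.
Start: joints at [1.211, 0.536, -0.004, 1.538, 0.003, 1.067, -0.071], TCP at [0.188, -0.622, 0.239] pointing down, gripper open.
Joint ranges: [-2.7, 2.7], [-0.37, 2.16], [-1.27, 1.26], [0.24, 2.4], [-1.31, 4.45], [0.19, 1.91], [-2.76, 2.76]. Speed limits (rad/s): [2.39, 2.39, 3.14, 3.14, 3.14, 3.14, 3.14].

INTERFACE

Orientations are given as a unit quaternion [x, y, z, w].
In Python, from plant import arm, snapshot, order gives the robot as it stands.
- The arm moves only by the shell command python3 -m creep 'ROWS' [FORCE]. ROWS is JSON, a list of rows, each an object with "claw": the closure, from 0 (fully open) to 1 (shut); "travel": the shift along the tool's x, y, z scaled (see below), a list of three; "twist": the turn, a rotation vector about the tool's x, y, z scaled (see below), a list of three. In form: [{"claw": claw, "travel": [dx, dy, dz], "twist": [ax, ay, az]}, ...]. A call has 1 to 20 rows; each row shifts and turns the commanded pose from where the row before left it, along the tool's axes as they then stand; what a row does not reach is not made up. The controller multiplies each number of a shift by 0.06 m and each number of a turn by 2 rad. A row lasts 1/8 s, in which the tool goes at most 62.5 mm and 10.7 degrees, less where a joint would pass 70% of its speed; a pose out of reach is approached as far as the arm can. A call with a number of a shift or a turn outside -1 to 1 is refused whole. A call with a gripper value outside its range is refused whole. The fingers move at their own pace and stop on an object; FORCE is the grip in N (left out, the last holds). Time passes only in rows, so rows that do not move let the fingers close. It gives the time, the measured TCP pose, the force and the opening at its end, in the units of the state.
- arm.get_obs(): the state, without advancing time (a new reading comes with each control period).
- snapshot(name): name is "side" or "top"; returns a dict with "color" (384x512x3 uint8, red, green, blue), "range_z" (384x512 float32, m along the optical axis (not along the pixel's ray), 0 where there is no reading), "fov_y" (degrees; the focal length in pixels is half the picture's height over the tangent of half this angle, whatever the lens; pixels are square), "cx", "cy" (the principal point, pixels), "R" (3x3) and "t" (3): a world point X has camera coordinates R X + t. Camera axes: x right, y down, z forward; pixel columns grow to the right and rows downward; lengths in m; the calibration is good to about 2 mm. A picture is of the moment at which its call begins.
- order.close_job(): hands the job in, once; it reports no verdict.
The state is a dict: "time_s": time; "joint_positions": joint angles; "joint_velocities": joint speeds; "tau": joint torques, N m; "eef_pos": TCP position; "tool_rot": TCP orientation; "force": force on the tool from outside, world axes, zero at the start; "ft_torque": the same for the moment, N m; "grip_width": finger opening in m.
Only numpy, scipy, OpenCV 4.12 (cv2) and the standard library are available. Lean on these libraries where they do the work, as an engineer would, in place of code of your own. Each camera call takes 0.05 s, during which the arm holds its last target.

## Working session

There is one attempt and no reset: what is moved stays moved. The work goes in short steps, Python scripts to look and compute and a shell command to move; the robot and the scene stay as the last step left them, time stands still between calls to the robot, and variables do not carry over. Pictures are saved under pics/ and viewed, and the job is handed in when it is done.

```bash
ls; mkdir -p pics; python3 - <<'E'
from plant import arm, snapshot, order
import cv2,numpy as np
o=arm.get_obs()
print({k:np.round(v,4) for k,v in o.items()})
for n in("side","top"):
    s=snapshot(n); cv2.imwrite(f"pics/{n}0.png",s["color"][:,:,::-1])
    print(n,s["fov_y"],s["cx"],s["cy"],s["R"].round(3).tolist(),s["t"], 'cam',-s["R"].T@s["t"],s.keys())
E
```

```text
pics
{'time_s': np.float64(0.0), 'joint_positions': array([ 1.2108,  0.5371, -0.0045,  1.5389,  0.0026,  1.0673, -0.0712]), 'joint_velocities': array([ 0.0011,  0.0011,  0.0013,  0.0019, -0.0003,  0.001 ,  0.0006]), 'tau': array([ 6.00000e-04, -5.70987e+01,  9.91300e-01, -2.51603e+01,
       -5.61000e-02,  1.79000e-02,  2.00000e-04]), 'eef_pos': array([ 0.1881, -0.6216,  0.2379]), 'tool_rot': array([ 8.03e-01, -5.96e-01, -7.00e-04, -5.00e-04]), 'force': array([-0.6934, -0.4856, -0.707 ]), 'ft_torque': array([-0.0407,  0.0366,  0.0269]), 'grip_width': np.float64(0.0882)}
side 56.75889044190582 255.5394406164578 188.59692153863836 [[-0.832, -0.555, -0.002], [-0.422, 0.636, -0.646], [0.36, -0.537, -0.763]] [0.42365362 0.2588317  0.77335415] cam [0.18371125 0.48574765 0.75819013] dict_keys(['color', 'range_z', 'fov_y', 'cx', 'cy', 'R', 't'])
top 45.03777296009308 248.93328871896398 190.7598472417129 [[0.007, -1.0, -0.016], [-0.991, -0.004, -0.137], [0.137, 0.017, -0.99]] [-0.02143775  0.53292027  1.52176155] cam [ 0.3190351  -0.04532692  1.5799949 ] dict_keys(['color', 'range_z', 'fov_y', 'cx', 'cy', 'R', 't'])
```

View pics/side0.png

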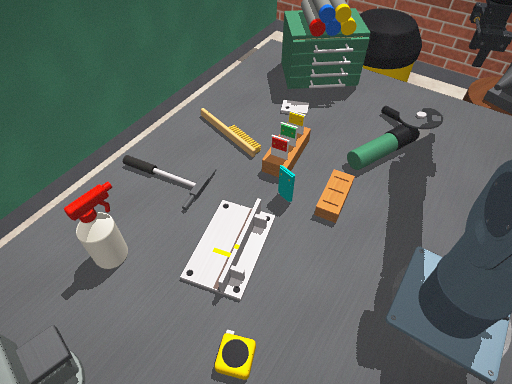

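View pics/top0.png

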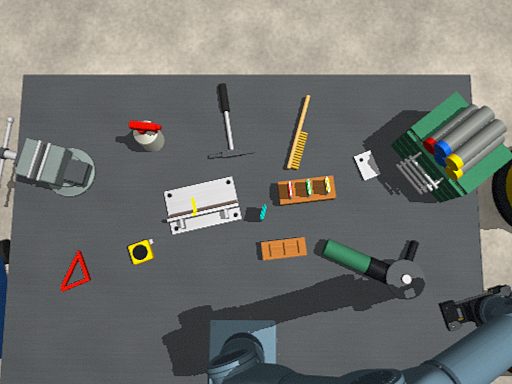

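The job's red gauge is the one in the rack at top (290,188) / side (280,145). These could be mistaken for it or for the rack:
- turquoise gauge: top (263,212), side (287,183)
- yellow and green gauges: top (327,184) and (310,186)
- red bottle head: top (145,127)
- red triangle: top (76,272)
- small empty rack: top (283,248), side (335,195)

I'll check the choice in close crops.

```bash
cat > h.py <<'E'
from plant import arm, snapshot, order
import cv2,numpy as np
def F(s): return s["color"].shape[0]/2/np.tan(np.radians(s["fov_y"])/2)
def cloud(s):
    f=F(s);h,w=s["range_z"].shape;u,v=np.meshgrid(np.arange(w),np.arange(h));z=s["range_z"]
    P=np.stack([(u-s["cx"])/f*z,(v-s["cy"])/f*z,z],-1)
    return (P-s["t"])@s["R"]
def ray(s,u,v,h):
    f=F(s);d=s["R"].T@np.array([(u-s["cx"])/f,(v-s["cy"])/f,1.]);c=-s["R"].T@s["t"]
    return c+d*(h-c[2])/d[2]
def proj(s,X):
    q=s["R"]@np.asarray(X,float)+s["t"];f=F(s);return q[0]/q[2]*f+s["cx"],q[1]/q[2]*f+s["cy"]
def crop(s,x0,y0,x1,y1,k,name):
    cv2.imwrite(name,cv2.resize(s["color"][y0:y1,x0:x1,::-1],None,fx=k,fy=k,interpolation=cv2.INTER_NEAREST))
E
python3 - <<'E'
from h import *
s=snapshot("side");t=snapshot("top")
a=s["color"][90:300,170:350,::-1];
crop(s,170,95,350,230,4,"pics/c1.png");crop(s,170,190,290,310,5,"pics/c2.png")
crop(t,155,165,345,265,4,"pics/c3.png")
for n,S in(("side",s),("top",t)):
    C=cloud(S);hsv=cv2.cvtColor(S["color"],cv2.COLOR_RGB2HSV)
    for c,lo,hi in(("red",(0,150,90),(6,255,255)),("yel",(25,150,120),(33,255,255)),("grn",(55,120,80),(75,255,255)),("org",(8,120,100),(18,255,255)),("turq",(85,150,80),(97,255,255))):
        m=cv2.inRange(hsv,lo,hi);k,l,st,ce=cv2.connectedComponentsWithStats(m)
        for i in range(1,k):
            if st[i,4]>12:
                p=C[l==i]; print(n,c,st[i],ce[i].round(1),np.median(p,0).round(3),p.min(0).round(3),p.max(0).round(3))
E
```

```text
side red [309  19  16  17 184] [316.6  27.1] [ 0.645 -0.554  0.228] [ 0.184 -0.571  0.203] [0.672 0.486 0.758]
side red [272 137  15  15 127] [279.  143.6] [ 0.53  -0.146  0.102] [ 0.508 -0.15   0.078] [ 0.551 -0.141  0.116]
side red [ 64 182  48  41 898] [ 88.4 203.1] [0.705 0.311 0.204] [0.184 0.251 0.139] [0.726 0.486 0.758]
side yel [337   4  12   5  32] [342.2   5.6] [ 0.593 -0.604  0.288] [ 0.578 -0.622  0.281] [ 0.607 -0.592  0.291]
side yel [348  17   7   4  14] [350.7  18.8] [ 0.567 -0.628  0.247] [ 0.556 -0.729  0.199] [ 0.587 -0.613  0.251]
side yel [234 244   6   5  20] [236.2 246.1] [0.454 0.162 0.062] [0.449 0.156 0.06 ] [0.459 0.167 0.064]
side yel [213 248  18   9  78] [221.5 252. ] [0.493 0.171 0.012] [0.184 0.162 0.009] [0.515 0.486 0.758]
side yel [215 333  40  42 618] [235.2 354.7] [0.325 0.347 0.034] [0.184 0.301 0.029] [0.368 0.486 0.758]
side grn [354   9   6   8  15] [356.5  12.7] [ 0.6   -0.783  0.2  ] [ 0.585 -0.805  0.198] [ 0.619 -0.761  0.202]
side grn [355  19   6   9  13] [357.4  22.7] [ 0.568 -0.716  0.2  ] [ 0.547 -0.735  0.198] [ 0.586 -0.686  0.202]
[... 2770 characters left out ...]
 0.373 -0.045  1.58 ]
top org [304  95   6   9  13] [306.5  98.2] [ 0.864 -0.215  0.028] [ 0.845 -0.229 -0.01 ] [ 0.874 -0.209  0.034]
top org [298 112   5  13  16] [300.1 118.2] [ 0.787 -0.193  0.031] [ 0.766 -0.2    0.026] [ 0.809 -0.186  0.037]
top org [287 137   9  32  36] [290.7 152.7] [ 0.664 -0.16   0.029] [ 0.615 -0.175  0.02 ] [ 0.721 -0.147  0.036]
top org [277 176  59  29 992] [305.4 190.4] [ 0.531 -0.199  0.049] [ 0.319 -0.314 -0.006] [ 0.585 -0.045  1.58 ]
top org [261 237  46  23 806] [283.3 248.1] [ 0.342 -0.134  0.038] [ 0.306 -0.212 -0.009] [ 0.38  -0.045  1.58 ]
top turq [259 205   8  15  60] [262.6 212. ] [ 0.456 -0.064  0.11 ] [ 0.432 -0.077 -0.007] [ 0.489 -0.052  0.117]
```

View pics/c1.png

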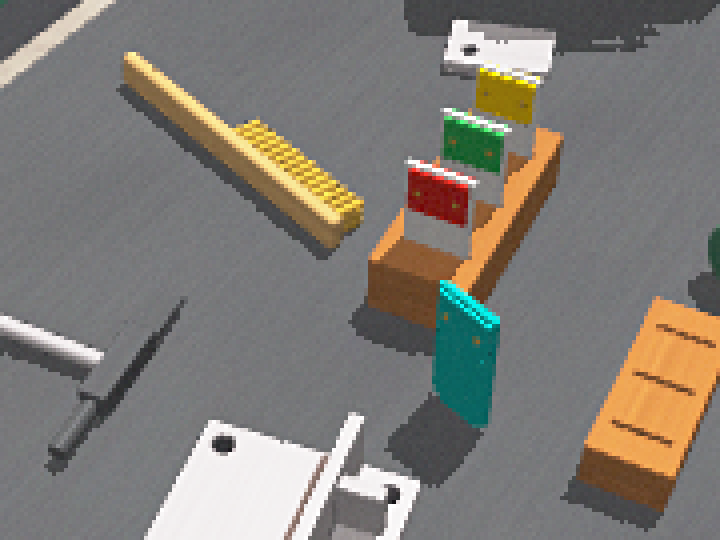

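View pics/c2.png

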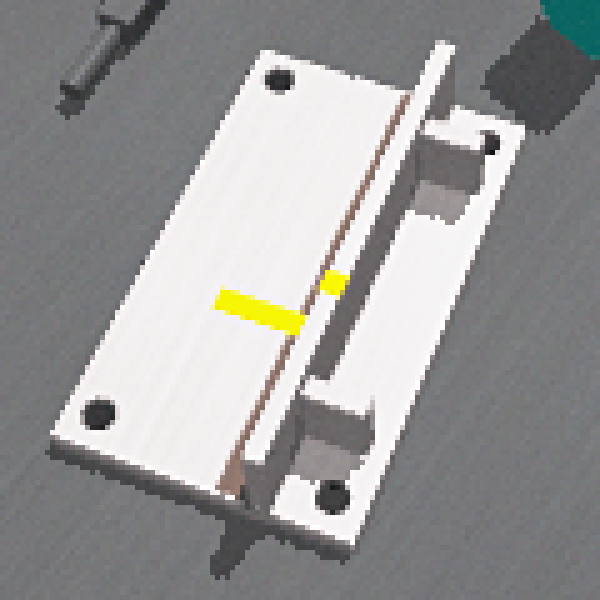

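View pics/c3.png

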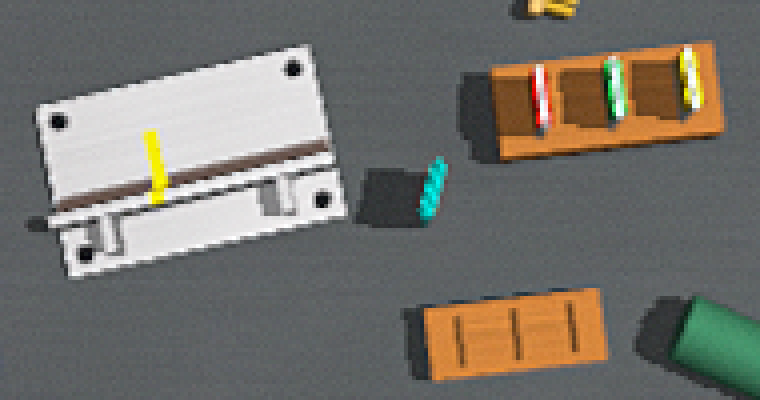

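Crops: c1 shows the red grip (side 279,144) in the first slot of the rack with gauges. That rack is the larger one; the small empty one has only thin slits. The turquoise look-alike stands apart in front. c2 and c3 show the yellow stripe running over plate, weld and web, with the welded face looking away from the robot. Next I measure the poses.

```bash
cat > m.py <<'E'
from h import *
def rect(p):
    (c,(w,h),a)=cv2.minAreaRect(np.float32(p)*1000)
    if w>h: a+=90;w,h=h,w   # h=long, dir of short = a
    a=(a+45)%180-45 if False else a
    yaw=((a+90)%180)-90
    return np.round([c[0],c[1],w,h,yaw],2)
for n in("side","top"):
    S=snapshot(n);C=cloud(S);hsv=cv2.cvtColor(S["color"],cv2.COLOR_RGB2HSV);x,y,z=C[...,0],C[...,1],C[...,2]
    near=lambda X,Y,r:(np.hypot(x-X,y-Y)<r)
    k=np.ones((3,3),np.uint8)
    big=lambda m:(lambda r:r[1]==1+np.argmax(r[2][1:,4]))(cv2.connectedComponentsWithStats(m.astype(np.uint8)))
    m=near(.53,-.2,.13)&(abs(z-.048)<.006)
    print(n,"racktop",rect(C[m][:,:2]),m.sum(),np.median(z[m]))
    m=near(.34,-.13,.1)&(z>.025)&(z<.06)
    print(n,"smallrack",rect(C[m][:,:2]),m.sum())
    white=hsv[...,1]<60
    m=big(near(.46,.15,.17)&(abs(z-.012)<.006)&(hsv[...,2]>120))
    print(n,"plate",rect(C[m][:,:2]),m.sum(),np.median(z[m]))
    m=big(near(.46,.15,.17)&(z>.055)&(z<.07))
    print(n,"webtop",rect(C[m][:,:2]),m.sum(),np.median(z[m]), cv2.fitLine(np.float32(C[m][:,:2]),cv2.DIST_HUBER,0,.01,.01).ravel())
    for c,lo,hi in(("red",(0,150,90),(6,255,255)),("grn",(50,100,80),(80,255,255)),("yel",(24,150,100),(33,255,255))):
        mm=(cv2.inRange(hsv,lo,hi)>0)&near(.53,-.2,.11)&(z>.07)
        p=C[mm]; v,u=np.nonzero(mm)
        print(n,c,mm.sum(),"px",u.mean().round(2),v.mean().round(2),"med",np.median(p,0).round(4),"x range",np.percentile(p[:,0],[2,98]).round(4),"z",np.percentile(p[:,2],[2,98]).round(4))
    # stripe
    mm=(cv2.inRange(hsv,(24,130,100),(33,255,255))>0)&near(.47,.16,.08)
    for lab,a,b in(("plate",0,.02),("top",.05,.07)):
        q=mm&(z>a)&(z<b);p=C[q];print(n,"stripe",lab,q.sum(),p.mean(0).round(4),rect(p[:,:2]) if q.sum()>3 else None)
E
python3 m.py
```

```text
side racktop [ 538.38 -209.68   77.16  188.22    7.25] 573 0.047487662422509604
side smallrack [ 343.87 -134.27   59.5   148.74    7.49] 1018
side plate [517.5  147.41  93.51 241.29  13.78] 2954 0.011304815493570531
side webtop [459.93 134.36  10.74 240.12  13.35] 455 0.06101134137597931 [ 0.22997563 -0.9731964   0.45664853  0.14617436]
side red 139 px 278.99 143.84 med [ 0.5297 -0.1457  0.0991] x range [0.5089 0.551 ] z [0.0806 0.1164]
side grn 148 px 287.68 130.65 med [ 0.5376 -0.2053  0.1   ] x range [0.5173 0.5574] z [0.0811 0.1156]
side yel 109 px 295.92 118.58 med [ 0.5432 -0.2651  0.1023] x range [0.5242 0.5636] z [0.0832 0.1158]
side stripe plate 81 [0.4933 0.1706 0.0117] [493.04 170.79  13.4   43.25 -76.72]
side stripe top 23 [0.4536 0.161  0.0615] [454.02 161.51   9.16  12.92   7.36]
top racktop [ 537.38 -208.84   76.48  187.05    7.19] 947 0.048903505134242096
top smallrack [ 342.86 -132.27   59.02  144.89    7.37] 748
top plate [516.1  148.72  93.43 240.64  12.79] 1539 0.012891291296573511
top webtop [455.68 135.14  18.58 239.06  13.6 ] 229 0.06292287062656728 [ 0.23080736 -0.97299945  0.45860022  0.13642642]
top red 15 px 288.73 189.2 med [ 0.5283 -0.1447  0.1155] x range [0.5103 0.5436] z [0.1116 0.1206]
top grn 21 px 307.43 186.14 med [ 0.5353 -0.2052  0.1155] x range [0.5167 0.5563] z [0.1129 0.1221]
top yel 17 px 326.12 183.82 med [ 0.547  -0.265   0.1178] x range [0.5259 0.5629] z [0.1118 0.1234]
top stripe plate 44 [0.4875 0.1705 0.0136] [488.21 170.32  11.29  47.31 -78.24]
top stripe top 12 [0.453  0.1613 0.0629] [452.91 161.53   6.58  10.31 -89.58]
```

```bash
python3 -m creep '[{"claw":0.5,"travel":[0,0,0],"twist":[0,0,0.0846]},{"claw":0.5,"travel":[-0.3,-0.28,0],"twist":[0,0,0]},{"claw":0.5,"travel":[-0.59,-0.554,0],"twist":[0,0,0]},{"claw":0.5,"travel":[-0.59,-0.554,0],"twist":[0,0,0]},{"claw":0.5,"travel":[-0.59,-0.554,0],"twist":[0,0,0]}]' 40; cat > st.py <<'E'
import sys;from h import *
from scipy.spatial.transform import Rotation as R
o=arm.get_obs();M=R.from_quat(o["tool_rot"]).as_matrix()
print("t",round(float(o["time_s"]),2),"pos",o["eef_pos"].round(4),"yawx",np.degrees(np.arctan2(M[1,0],M[0,0])).round(2),"z",M[:,2].round(4),"F",o["force"].round(2),"T",o["ft_torque"].round(3),"w",o["grip_width"].round(4),"q",o["joint_positions"].round(2))
if len(sys.argv)>3:
    d=np.array([float(a) for a in sys.argv[1:4]])-o["eef_pos"];print("rows units",(M.T@d/.06).round(3))
    if len(sys.argv)>4:
        ex=np.array([np.cos(np.radians(float(sys.argv[4]))),np.sin(np.radians(float(sys.argv[4]))),0])
        T=np.stack([ex,np.cross([0,0,-1],ex),[0,0,-1]],1)
        print("twist units",(R.from_matrix(M.T@T).as_rotvec()/2).round(4),"travel after twist",(T.T@d/.06).round(3))
E
python3 st.py .5305 -.150 .238 -82.8
```

```text
time_s: 0.92
eef_pos: [0.2893, -0.4831, 0.2388]
tool_rot: [0.75, -0.662, 0.0, 0.0]
force: [1.2, -0.2, 0.6]
grip_width: 0.0442Traceback (most recent call last):
  File "st.py", line 4, in <module>
    print("t",round(float(o["time_s"]),2),"pos",o["eef_pos"].round(4),"yawx",np.degrees(np.arctan2(M[1,0],M[0,0])).round(2),"z",M[:,2].round(4),"F",o["force"].round(2),"T",o["ft_torque"].round(3),"w",o["grip_width"].round(4),"q",o["joint_positions"].round(2))
                                                                                                                                                                                                        ^^^^^^^^^^^^^^^^^^^^^
AttributeError: 'float' object has no attribute 'round'
```

```bash
sed -i 's/o\["grip_width"\].round(4)/round(float(o["grip_width"]),4)/' st.py; python3 st.py .5305 -.150 .238 -82.8
```

```text
t 0.93 pos [ 0.2893 -0.4831  0.2388] yawx -82.86 z [ 2.e-04 -2.e-04 -1.e+00] F [ 1.16 -0.18  0.57] T [-0.009 -0.058  0.002] w 0.0442 q [ 0.96  0.39 -0.01  1.77  0.01  0.98 -0.5 ]
rows units [-5.01  -4.679  0.013]
twist units [-0.0001 -0.0001 -0.0005] travel after twist [-5.004 -4.685  0.013]
```

```bash
python3 -m creep '[{"claw":0.5,"travel":[-0.59,-0.554,0],"twist":[0,0,0]},{"claw":0.5,"travel":[-0.59,-0.554,0],"twist":[0,0,0]},{"claw":0.5,"travel":[-0.59,-0.554,0],"twist":[0,0,0]},{"claw":0.5,"travel":[-0.59,-0.554,0],"twist":[0,0,0]},{"claw":0.5,"travel":[-0.59,-0.554,0],"twist":[0,0,0]},{"claw":0.5,"travel":[-0.59,-0.554,0],"twist":[0,0,0]},{"claw":0.5,"travel":[-0.59,-0.554,0],"twist":[0,0,0]},{"claw":0.5,"travel":[-0.59,-0.554,0],"twist":[0,0,0]},{"claw":0.5,"travel":[-0.28,-0.25,0],"twist":[0,0,0]},{"claw":0.5,"travel":[0,0,0],"twist":[0,0,0]}]'; python3 st.py .5305 -.150 .079 -82.8
python3 - <<'E'
from h import *
s=snapshot("side");t=snapshot("top")
crop(s,220,60,360,200,4,"pics/d1.png");crop(t,240,130,370,230,5,"pics/d2.png")
E
```

```text
time_s: 2.17
eef_pos: [0.5306, -0.1501, 0.2387]
tool_rot: [0.751, -0.66, -0.0, -0.0]
force: [-0.0, -0.9, 0.3]
grip_width: 0.0443
t 2.17 pos [ 0.5306 -0.1501  0.2387] yawx -82.66 z [ 3.e-04  7.e-04 -1.e+00] F [-0.03 -0.87  0.28] T [-0.077 -0.05  -0.002] w 0.0443 q [ 0.34  0.38 -0.18  1.79  0.08  0.98 -1.32]
rows units [1.000e-03 2.000e-03 2.661e+00]
twist units [-0.0002  0.0003  0.0013] travel after twist [-1.000e-03  1.000e-03  2.661e+00]
```

View pics/d1.png

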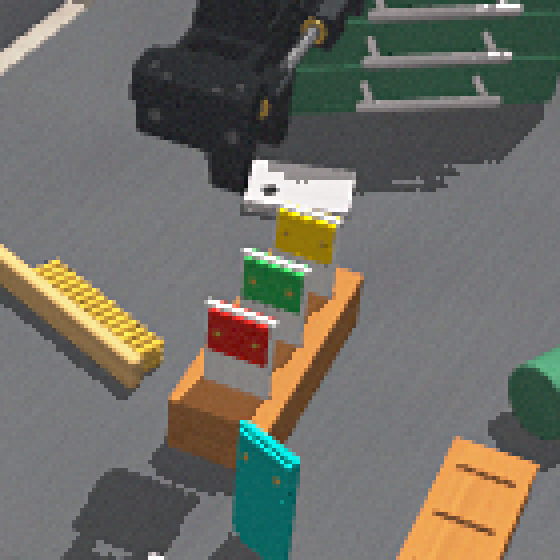

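View pics/d2.png

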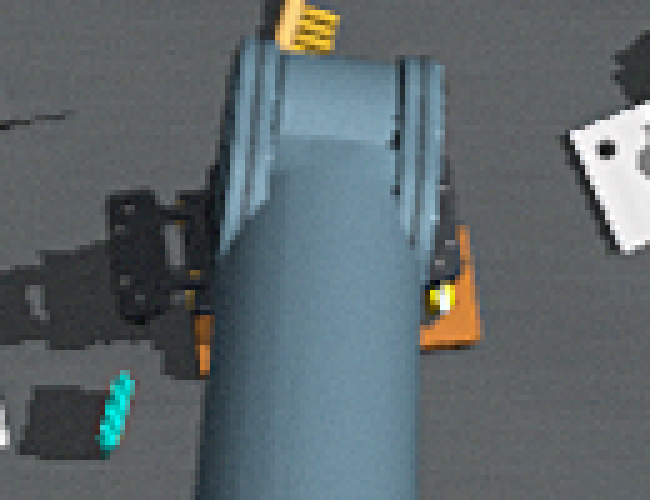

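Side d1 shows the gripper (about side 270,85) still well above the gauges, all three standing undisturbed. I descend part way and check the fingers straddle the red grip.

```bash
python3 -m creep '[{"claw":0.5,"travel":[0,0,0.6],"twist":[0,0,0]},{"claw":0.5,"travel":[0,0,0.6],"twist":[0,0,0]},{"claw":0.5,"travel":[0,0,0.6],"twist":[0,0,0]},{"claw":0.5,"travel":[0,0,0],"twist":[0,0,0]}]'; python3 st.py .5305 -.150 .079 -82.8
python3 - <<'E'
from h import *
s=snapshot("side")
crop(s,220,60,360,200,4,"pics/e1.png")
E
```

```text
time_s: 2.78
eef_pos: [0.527, -0.1532, 0.1287]
tool_rot: [0.749, -0.663, -0.002, 0.002]
force: [0.5, 0.7, -0.1]
grip_width: 0.0439
t 2.77 pos [ 0.527  -0.1532  0.1287] yawx -83.0 z [-5.6e-03  4.0e-04 -1.0e+00] F [ 0.47  0.73 -0.09] T [ 0.055 -0.016  0.043] w 0.0439 q [ 0.32  0.52 -0.16  1.88  0.12  0.75 -1.35]
rows units [-0.045 -0.069  0.828]
twist units [ 0.0028  0.0005 -0.0017] travel after twist [-0.046 -0.065  0.828]
```

View pics/e1.png

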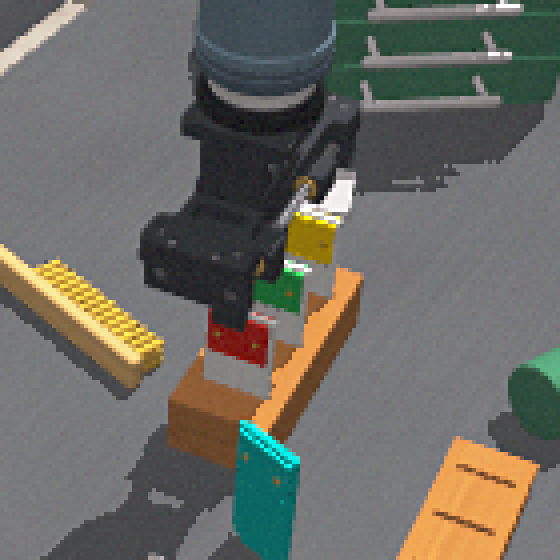

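```bash
python3 -m creep '[{"claw":0.5,"travel":[-0.045,-0.065,0],"twist":[0.0028,0,-0.0015]},{"claw":0.5,"travel":[0,0,0],"twist":[0,0,0]},{"claw":0.5,"travel":[0,0,0],"twist":[0,0,0]}]'; python3 st.py .5305 -.150 .079 -82.8
```

```text
time_s: 3.2
eef_pos: [0.5339, -0.1488, 0.1316]
tool_rot: [0.751, -0.661, 0.003, -0.002]
force: [-0.5, -0.1, 0.4]
grip_width: 0.0439
t 3.2 pos [ 0.5339 -0.1488  0.1316] yawx -82.68 z [ 7.e-03  3.e-04 -1.e+00] F [-0.45 -0.12  0.39] T [0.042 0.05  0.054] w 0.0439 q [ 0.32  0.52 -0.16  1.88  0.12  0.75 -1.35]
rows units [0.012 0.065 0.876]
twist units [-0.0035 -0.0003  0.001 ] travel after twist [0.013 0.059 0.877]
```

```bash
for i in 1 2 3; do python3 -m creep '[{"claw":0.5,"travel":[0,0,0],"twist":[0,0,0]}]' >/dev/null; python3 st.py .5305 -.150 .079 -82.8; done
```

```text
t 3.33 pos [ 0.5335 -0.1487  0.1311] yawx -82.68 z [ 6.e-03  5.e-04 -1.e+00] F [ 0.3   0.16 -0.56] T [ 0.079  0.008 -0.056] w 0.0438 q [ 0.32  0.52 -0.16  1.88  0.12  0.75 -1.35]
rows units [0.014 0.058 0.868]
twist units [-0.003  -0.0001  0.001 ] travel after twist [0.015 0.053 0.868]
t 3.45 pos [ 0.5334 -0.1487  0.1308] yawx -82.68 z [ 5.5e-03  7.0e-04 -1.0e+00] F [-0.29 -1.08  0.48] T [ 0.028  0.003 -0.046] w 0.0445 q [ 0.32  0.52 -0.16  1.88  0.12  0.75 -1.35]
rows units [0.016 0.055 0.863]
twist units [-0.0028 -0.      0.001 ] travel after twist [0.016 0.05  0.863]
t 3.58 pos [ 0.5334 -0.1487  0.1307] yawx -82.69 z [ 5.5e-03  7.0e-04 -1.0e+00] F [-0.12 -0.21 -0.23] T [ 0.032  0.08  -0.036] w 0.0438 q [ 0.32  0.52 -0.16  1.88  0.12  0.75 -1.35]
rows units [0.016 0.055 0.861]
twist units [-0.0028 -0.      0.001 ] travel after twist [0.016 0.05  0.862]
```

The earlier offset was a settling transient, so my correction overshot. I undo it, then descend more slowly.

```bash
python3 -m creep '[{"claw":0.5,"travel":[0.016,0.052,0],"twist":[-0.0028,0,0.001]},{"claw":0.5,"travel":[0,0,0.15],"twist":[0,0,0]},{"claw":0.5,"travel":[0,0,0.2],"twist":[0,0,0]},{"claw":0.5,"travel":[0,0,0.2],"twist":[0,0,0]},{"claw":0.5,"travel":[0,0,0.2],"twist":[0,0,0]},{"claw":0.5,"travel":[0,0,0.11],"twist":[0,0,0]},{"claw":0.5,"travel":[0,0,0],"twist":[0,0,0]},{"claw":0.5,"travel":[0,0,0],"twist":[0,0,0]},{"claw":0.5,"travel":[0,0,0],"twist":[0,0,0]}]'; python3 st.py .5305 -.150 .079 -82.8
python3 - <<'E'
from h import *
s=snapshot("side")
crop(s,220,60,360,200,4,"pics/f1.png")
E
```

```text
time_s: 4.7
eef_pos: [0.5308, -0.1501, 0.0795]
tool_rot: [0.75, -0.661, 0.0, -0.0]
force: [0.8, 0.1, -0.3]
grip_width: 0.044
t 4.7 pos [ 0.5308 -0.1501  0.0795] yawx -82.8 z [ 8.e-04 -2.e-04 -1.e+00] F [ 0.78  0.06 -0.28] T [ 0.012  0.01  -0.017] w 0.044 q [ 0.31  0.6  -0.15  1.9   0.14  0.65 -1.37]
rows units [-0.002  0.004  0.009]
twist units [-0.0004 -0.0002 -0.    ] travel after twist [-0.002  0.004  0.009]
```

View pics/f1.png

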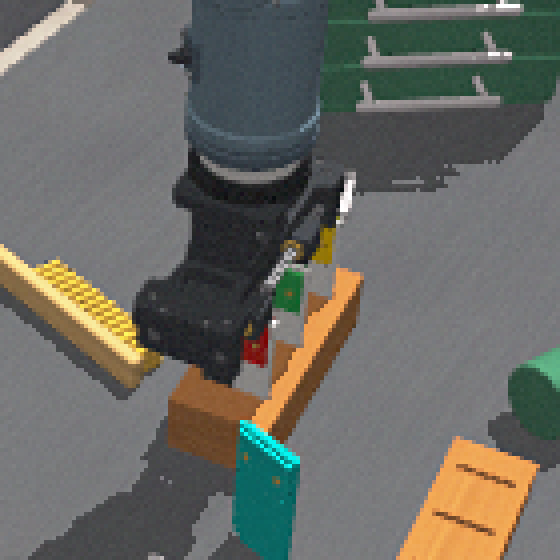

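Side f1 shows one finger in front of the red grip (side about 284,146), green and yellow untouched. Closing now.

```bash
python3 -m creep '[{"claw":0.7,"travel":[0,0,0],"twist":[0,0,0]},{"claw":0.8,"travel":[0,0,0],"twist":[0,0,0]},{"claw":0.9,"travel":[0,0,0],"twist":[0,0,0]},{"claw":1,"travel":[0,0,0],"twist":[0,0,0]},{"claw":1,"travel":[0,0,0],"twist":[0,0,0]},{"claw":1,"travel":[0,0,0],"twist":[0,0,0]}]' 30; python3 st.py .5305 -.150 .079 -82.8
```

```text
time_s: 5.5
eef_pos: [0.5304, -0.15, 0.0791]
tool_rot: [0.75, -0.661, -0.0, 0.0]
force: [0.7, 0.0, -0.5]
grip_width: 0.0116
t 5.5 pos [ 0.5304 -0.15    0.0791] yawx -82.8 z [-0. -0. -1.] F [ 0.67  0.02 -0.51] T [ 0.021  0.035 -0.028] w 0.0116 q [ 0.31  0.6  -0.15  1.9   0.14  0.65 -1.37]
rows units [ 0.    -0.001  0.002]
twist units [ 0. -0. -0.] travel after twist [ 0.    -0.001  0.002]
```

```bash
python3 -m creep '[{"claw":1,"travel":[0,0,-0.05],"twist":[0,0,0]},{"claw":1,"travel":[0,0,-0.1],"twist":[0,0,0]},{"claw":1,"travel":[0,0,-0.15],"twist":[0,0,0]},{"claw":1,"travel":[0,0,-0.15],"twist":[0,0,0]},{"claw":1,"travel":[0,0,-0.15],"twist":[0,0,0]},{"claw":1,"travel":[0,0,-0.15],"twist":[0,0,0]},{"claw":1,"travel":[0,0,-0.25],"twist":[0,0,0]},{"claw":1,"travel":[0,0,-0.35],"twist":[0,0,0]},{"claw":1,"travel":[0,0,-0.4],"twist":[0,0,0]},{"claw":1,"travel":[0,0,-0.3],"twist":[0,0,0]},{"claw":1,"travel":[0,0,-0.2],"twist":[0,0,0]},{"claw":1,"travel":[0,0,0],"twist":[0,0,0]},{"claw":1,"travel":[0,0,0],"twist":[0,0,0]},{"claw":1,"travel":[0,0,0],"twist":[0,0,0]}]' 40; python3 st.py .4827 .1683 .22 -76.7
python3 - <<'E'
from h import *
s=snapshot("side")
crop(s,190,20,350,180,4,"pics/g1.png")
E
```

```text
time_s: 7.25
eef_pos: [0.5299, -0.1499, 0.2133]
tool_rot: [0.75, -0.661, -0.001, 0.0]
force: [0.0, -0.1, -1.5]
grip_width: 0.0117
t 7.25 pos [ 0.5299 -0.1499  0.2133] yawx -82.8 z [-1.4e-03  4.0e-04 -1.0e+00] F [ 0.03 -0.07 -1.54] T [ 0.031 -0.008  0.017] w 0.0117 q [ 0.33  0.41 -0.18  1.82  0.09  0.92 -1.33]
rows units [-5.36   0.116 -0.108]
twist units [ 0.0007  0.0003 -0.0532] travel after twist [-5.342 -0.454 -0.111]
```

View pics/g1.png

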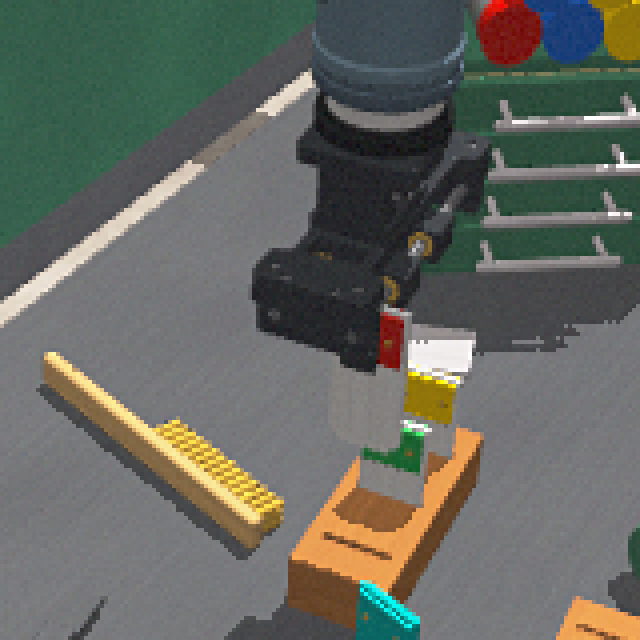

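Side g1 shows the red gauge fully out of its slot and hanging upright at side (282,118), with green and yellow still standing in the rack. I carry it over to the mark, 10 mm clear of the web.

```bash
python3 -m creep '[{"claw":1,"travel":[-0.3,0,0],"twist":[0,0,-0.0535]},{"claw":1,"travel":[-0.55,-0.03,0],"twist":[0,0,0]},{"claw":1,"travel":[-0.6,-0.03,0],"twist":[0,0,0]},{"claw":1,"travel":[-0.6,-0.03,0],"twist":[0,0,0]},{"claw":1,"travel":[-0.6,-0.03,0],"twist":[0,0,0]},{"claw":1,"travel":[-0.6,-0.03,0],"twist":[0,0,0]},{"claw":1,"travel":[-0.6,-0.03,0],"twist":[0,0,0]},{"claw":1,"travel":[-0.55,-0.03,0],"twist":[0,0,0]},{"claw":1,"travel":[-0.4,0,0],"twist":[0,0,0]},{"claw":1,"travel":[-0.2,0,0],"twist":[0,0,0]},{"claw":1,"travel":[0,0,0],"twist":[0,0,0]},{"claw":1,"travel":[0,0,0],"twist":[0,0,0]},{"claw":1,"travel":[0,0,0],"twist":[0,0,0]},{"claw":1,"travel":[0,0,0],"twist":[0,0,0]}]'; python3 st.py .4924 .1706 .12 -76.65
```

```text
time_s: 9.05
eef_pos: [0.4756, 0.1445, 0.2141]
tool_rot: [0.784, -0.621, 0.0, 0.0]
force: [-0.7, 0.8, -0.6]
grip_width: 0.0117
t 9.05 pos [0.4756 0.1445 0.2141] yawx -76.73 z [ 0.e+00 -2.e-04 -1.e+00] F [-0.71  0.83 -0.6 ] T [ 0.01  -0.023 -0.034] w 0.0117 q [-0.11  0.33 -0.33  1.94  0.14  0.89 -1.85]
rows units [-0.359 -0.372  1.568]
twist units [ 0.     -0.0001 -0.0007] travel after twist [-0.358 -0.373  1.568]
```

```bash
python3 -m creep '[{"claw":1,"travel":[-0.18,-0.187,0],"twist":[0,0,0]},{"claw":1,"travel":[-0.18,-0.186,0.2],"twist":[0,0,0]},{"claw":1,"travel":[0,0,0.35],"twist":[0,0,0]},{"claw":1,"travel":[0,0,0.4],"twist":[0,0,0]},{"claw":1,"travel":[0,0,0.35],"twist":[0,0,0]},{"claw":1,"travel":[0,0,0.2],"twist":[0,0,0]},{"claw":1,"travel":[0,0,0],"twist":[0,0,0]},{"claw":1,"travel":[0,0,0],"twist":[0,0,0]},{"claw":1,"travel":[0,0,0],"twist":[0,0,0]},{"claw":1,"travel":[0,0,0],"twist":[0,0,0]}]'; python3 st.py .4924 .1706 .12 -76.65
python3 - <<'E'
from h import *
s=snapshot("side");t=snapshot("top")
crop(s,170,170,300,300,5,"pics/i1.png");crop(t,140,150,270,250,6,"pics/i2.png")
E
```

```text
time_s: 10.3
eef_pos: [0.4926, 0.1714, 0.1246]
tool_rot: [0.784, -0.62, 0.0, -0.0]
force: [0.1, 0.1, -1.3]
grip_width: 0.012
t 10.3 pos [0.4926 0.1714 0.1246] yawx -76.68 z [ 1.e-03  3.e-04 -1.e+00] F [ 0.1   0.08 -1.28] T [0.023 0.008 0.03 ] w 0.012 q [-0.19  0.5  -0.3   1.95  0.22  0.72 -1.95]
rows units [0.013 0.006 0.077]
twist units [-0.0005  0.     -0.0003] travel after twist [0.013 0.006 0.077]
```

View pics/i1.png

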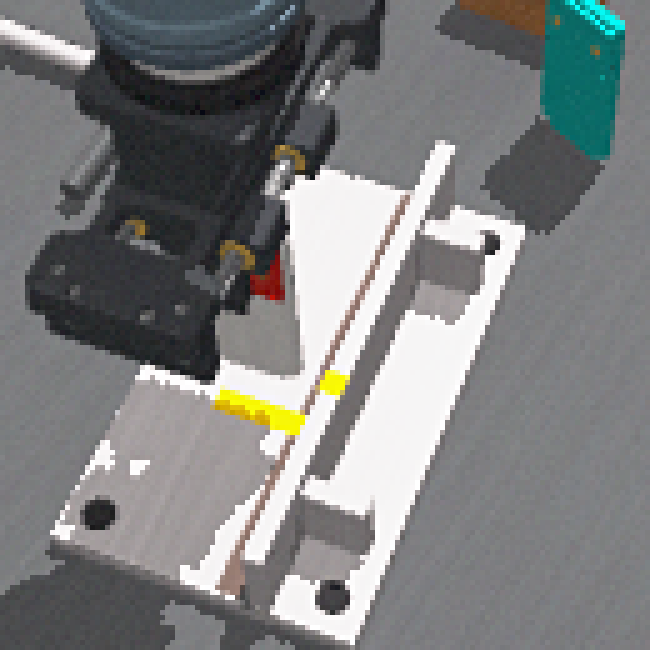

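View pics/i2.png

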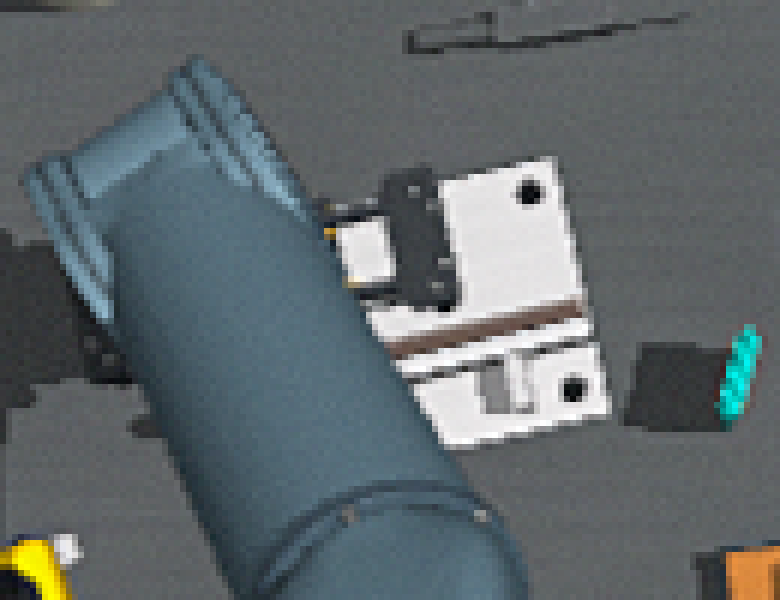

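Side i1 shows the gauge blade (crop 260,330) upright above the plate, just far of the stripe in the view, with its web-side edge at crop x≈300. I compare the edge with its predicted location.

```bash
python3 - <<'E'
from h import *
s=snapshot("side");o=arm.get_obs();p=o["eef_pos"];a=np.radians(13.35);ex=np.array([np.cos(a),np.sin(a),0]);ey=np.array([-np.sin(a),np.cos(a),0]);ez=np.array([0,0,1])
g0=p-ez*.071
img=cv2.resize(s["color"][200:260,200:260,::-1],None,fx=10,fy=10,interpolation=cv2.INTER_NEAREST)
for X,Y,Z in[(-25,2,72),(-25,2,9),(-16,2,0),(16,2,0),(25,2,9),(-25,-2,60),(-25,-2,9)]:
    u,v=proj(s,g0+(ex*X+ey*Y+ez*Z)/1000);print(X,Y,Z,round(u,1),round(v,1))
    cv2.circle(img,(int((u-200+.5)*10),int((v-200+.5)*10)),4,(255,0,255),-1)
M0=np.array([.4584,.1625,.012])
for X,Y,Z in[(0,0,0),(20,0,0),(20,6,0),(20,-6,0),(40,0,0),(50,0,0),(-5,0,50),(-5,6,50),(-5,-6,50)]:
    u,v=proj(s,M0+(ex*X+ey*Y+ez*Z)/1000)
    cv2.circle(img,(int((u-200+.5)*10),int((v-200+.5)*10)),4,(255,120,0),-1)
cv2.imwrite("pics/j1.png",img)
E
```

```text
-25 2 72 228.0 229.5
-25 2 9 229.7 245.0
-16 2 0 226.3 245.9
16 2 0 213.6 241.7
25 2 9 209.6 238.5
-25 -2 60 229.1 231.1
-25 -2 9 230.4 243.6
```

View pics/j1.png

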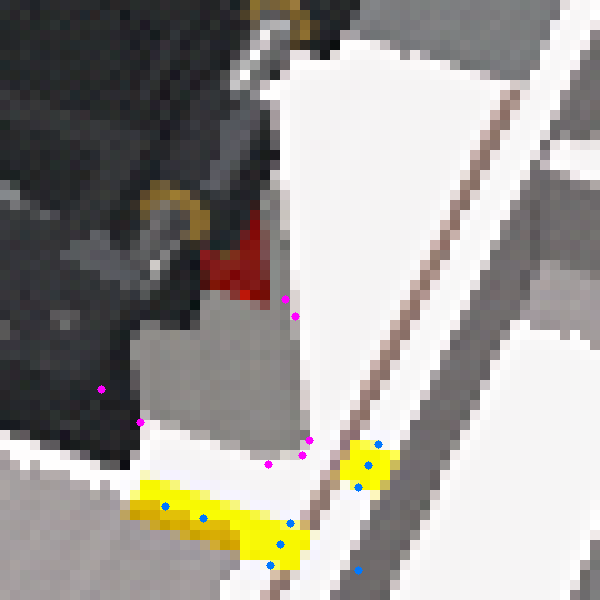

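Predicted gauge points (magenta) and mark points (blue) fall on the picture to within about 1 px. Lowering to just above the plate.

```bash
python3 -m creep '[{"claw":1,"travel":[0.01,0,0.1],"twist":[0,0,0]},{"claw":1,"travel":[0,0,0.15],"twist":[0,0,0]},{"claw":1,"travel":[0,0,0.15],"twist":[0,0,0]},{"claw":1,"travel":[0,0,0.12],"twist":[0,0,0]},{"claw":1,"travel":[0,0,0.05],"twist":[0,0,0]},{"claw":1,"travel":[0,0,0],"twist":[0,0,0]},{"claw":1,"travel":[0,0,0],"twist":[0,0,0]},{"claw":1,"travel":[0,0,0],"twist":[0,0,0]},{"claw":1,"travel":[0,0,0],"twist":[0,0,0]}]'; python3 st.py .4924 .1706 .083 -76.65
cat > v.py <<'E'
import sys;from h import *
s=snapshot("side");o=arm.get_obs();p=o["eef_pos"];a=np.radians(13.35);ex=np.array([np.cos(a),np.sin(a),0]);ey=np.array([-np.sin(a),np.cos(a),0]);ez=np.array([0,0,1])
img=cv2.resize(s["color"][200:260,200:260,::-1],None,fx=10,fy=10,interpolation=cv2.INTER_NEAREST)
cv2.imwrite(sys.argv[1]+"_raw.png",img)
M0=np.array([.4584,.1625,.012]);d=(p-M0)
print("in mark frame mm: TCP x,y,z",(1000*np.array([d@ex,d@ey,d[2]])).round(2))
f=o["force"];print("force mark frame",np.round([f@ex,f@ey,f[2]],2))
g0=p-ez*.071
for B,L,c in((g0,[(-25,2,72),(-25,2,9),(-16,2,0),(16,2,0),(25,2,9)],(255,0,255)),(M0,[(20,0,0),(20,6,0),(20,-6,0),(40,0,0),(50,0,0),(-5,0,50),(-5,6,50),(-5,-6,50)],(255,120,0))):
  for X,Y,Z in L:
    u,v=proj(s,B+(ex*X+ey*Y+ez*Z)/1000)
    cv2.circle(img,(int((u-200+.5)*10),int((v-200+.5)*10)),3,c,-1)
cv2.imwrite(sys.argv[1]+".png",img)
E
python3 v.py pics/k1
```

```text
time_s: 11.58
eef_pos: [0.4925, 0.1708, 0.0901]
tool_rot: [0.784, -0.62, 0.0, -0.0]
force: [0.0, 0.4, -1.6]
grip_width: 0.0114
t 11.57 pos [0.4925 0.1708 0.0901] yawx -76.67 z [ 3.e-04  1.e-04 -1.e+00] F [ 0.04  0.38 -1.64] T [ 0.03   0.002 -0.037] w 0.0114 q [-0.2   0.56 -0.28  1.97  0.24  0.65 -1.97]
rows units [0.003 0.002 0.118]
twist units [-0.0002  0.     -0.0002] travel after twist [0.003 0.002 0.118]
in mark frame mm: TCP x,y,z [35.02  0.17 78.02]
force mark frame [-0.3   0.32 -0.66]
```

View pics/k1.png

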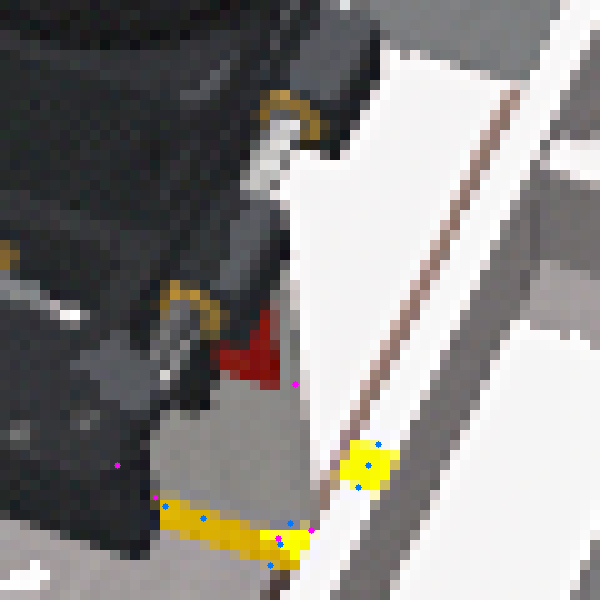

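```bash
python3 -m creep '[{"claw":1,"travel":[0,0,0.04],"twist":[0,0,0]},{"claw":1,"travel":[0,0,0.04],"twist":[0,0,0]},{"claw":1,"travel":[0,0,0],"twist":[0,0,0]},{"claw":1,"travel":[0,0,0],"twist":[0,0,0]},{"claw":1,"travel":[0,0,0],"twist":[0,0,0]}]'; python3 v.py pics/l1
for i in 1 2; do python3 -m creep '[{"claw":1,"travel":[0,0,0.01],"twist":[0,0,0]},{"claw":1,"travel":[0,0,0],"twist":[0,0,0]},{"claw":1,"travel":[0,0,0],"twist":[0,0,0]}]'|grep -E "force|pos"; done
```

```text
time_s: 12.25
eef_pos: [0.4924, 0.1708, 0.0851]
tool_rot: [0.784, -0.62, -0.0, -0.0]
force: [0.2, 0.1, -1.7]
grip_width: 0.0114
in mark frame mm: TCP x,y,z [34.99  0.2  73.13]
force mark frame [ 0.03 -1.01 -1.33]
eef_pos: [0.4923, 0.1707, 0.0845]
force: [0.7, 0.8, -1.6]
eef_pos: [0.4923, 0.1707, 0.0839]
force: [-0.1, 0.7, -0.8]
```

```bash
for i in 1 2; do python3 -m creep '[{"claw":1,"travel":[0,0,0.008],"twist":[0,0,0]},{"claw":1,"travel":[0,0,0],"twist":[0,0,0]},{"claw":1,"travel":[0,0,0],"twist":[0,0,0]}]'|grep -E "force|pos"; done
```

```text
eef_pos: [0.4923, 0.1707, 0.0834]
force: [0.2, -0.8, -1.6]
eef_pos: [0.4925, 0.1708, 0.0831]
force: [-1.1, -0.0, 1.5]
```

Plate contact came at TCP z≈83.0 mm, as predicted. I back off 0.5 mm and approach the web.

```bash
python3 -m creep '[{"claw":1,"travel":[0,0,-0.009],"twist":[0,0,0]},{"claw":1,"travel":[0,0.04,0],"twist":[0,0,0]},{"claw":1,"travel":[0,0.05,0],"twist":[0,0,0]},{"claw":1,"travel":[0,0.03,0],"twist":[0,0,0]},{"claw":1,"travel":[0,0,0],"twist":[0,0,0]},{"claw":1,"travel":[0,0,0],"twist":[0,0,0]},{"claw":1,"travel":[0,0,0],"twist":[0,0,0]}]'; python3 v.py pics/m1
```

```text
time_s: 14.68
eef_pos: [0.4854, 0.1691, 0.0835]
tool_rot: [0.784, -0.62, 0.0, -0.0]
force: [-0.7, 0.5, -1.1]
grip_width: 0.0115
in mark frame mm: TCP x,y,z [27.8   0.21 71.48]
force mark frame [-0.04  0.73 -1.31]
```

View pics/m1.png

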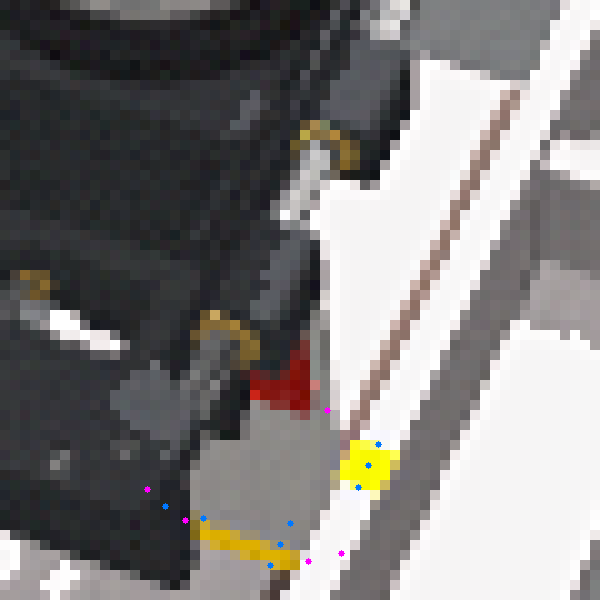

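View pics/m1_raw.png

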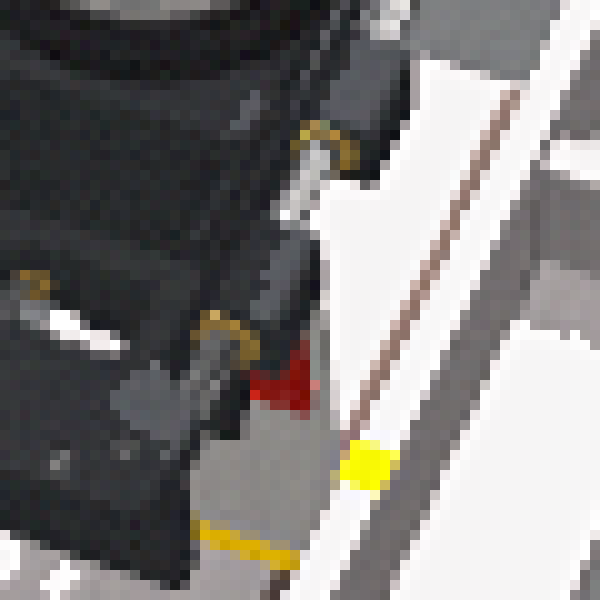

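Side m1 shows the blade over the stripe with a narrow yellow strip left visible on the near side, which lets me measure the offset along the weld. I compare it with the uncovered stripe from the first picture.

```bash
python3 - <<'E'
from h import *
a=cv2.imread("pics/side0.png")[200:260,200:260].astype(float);b=cv2.imread("pics/m1_raw.png")[5::10,5::10].astype(float)
cov=lambda i:1-i[...,0]/np.maximum(i[...,2],1)   # blue/red
s=snapshot("side")
ang=np.radians(13.35);ex=np.array([np.cos(ang),np.sin(ang),0]);ey=np.array([-np.sin(ang),np.cos(ang),0]);M0=np.array([.4584,.1625,.012])
for u in range(20,28):
    print(u+200,"before",cov(a)[44:60,u].round(2),"\n    now   ",cov(b)[44:60,u].round(2))
# y_mark of row boundaries per column on the plate
for u in (221,223,225,227):
    A=cov(a)[44:60,u-200];B=cov(b)[44:60,u-200]
    A=np.clip(A/A.max(),0,1);B=np.clip(B/B.max(),0,1)
    A[A<.15]=0;B[B<.15]=0
    k=np.nonzero(A>.5)[0]; 
    lo=k[-1]+.5+(A[k[-1]+1] if A[k[-1]]>.9 else A[k[-1]]-1)
    lenA=A.sum();lenB=B.sum()
    w=[(ray(s,u,244+lo-L,.012)-M0)@ey*1000 for L in(0,lenA,lenB)]
    print(u,"lenA",lenA.round(2),"lenB",lenB.round(2),"y near edge, far edge, gauge face",np.round(w,2))
E
```

```text
220 before [ 0.    0.01  0.01  0.   -0.04  0.53  1.    0.97  0.97  1.    0.07 -0.02
  0.    0.01  0.01  0.01] 
    now    [ 0.01  0.02  0.03  0.04  0.04  0.05  0.01 -0.02  0.74  1.    0.27  0.03
  0.02  0.04  0.04  0.02]
221 before [ 0.01  0.01  0.01  0.   -0.02  0.05  1.    0.98  0.97  1.    0.68 -0.03
 -0.    0.01  0.01  0.01] 
    now    [ 0.02  0.03  0.04  0.04  0.04  0.03  0.02 -0.01  0.25  1.    0.79  0.02
  0.01  0.04  0.03  0.03]
222 before [ 0.01  0.01  0.02  0.   -0.01 -0.05  0.73  1.    0.97  0.98  1.   -0.05
 -0.01  0.    0.01  0.01] 
    now    [0.05 0.05 0.03 0.04 0.05 0.03 0.03 0.01 0.25 1.   1.   0.   0.01 0.04
 0.04 0.03]
223 before [ 0.02  0.01  0.01  0.01  0.   -0.04  0.5   1.    0.97  0.97  1.    0.08
 -0.02  0.01  0.01  0.01] 
    now    [ 0.05  0.05  0.06  0.06  0.01  0.04  0.04  0.01 -0.05  0.71  1.    0.28
  0.01  0.02  0.03  0.04]
224 before [ 0.01  0.01  0.01  0.01  0.   -0.02  0.04  0.92  0.98  0.97  1.    0.68
 -0.02  0.    0.01  0.01] 
    now    [ 0.03  0.02  0.03  0.02  0.05  0.04  0.04  0.04 -0.01  0.24  1.    0.78
  0.04  0.03  0.03  0.03]
225 before 
[... 237 characters left out ...]
   -0.04  0.5   1.    0.97  0.97  1.
  0.09 -0.03  0.02  0.12] 
    now    [ 0.04  0.01  0.04  0.05  0.05  0.04  0.03  0.04 -0.01 -0.06  0.71  1.
  0.26  0.01  0.03  0.15]
227 before [ 0.01  0.01  0.01  0.01  0.01  0.01 -0.02  0.06  0.94  0.98  0.97  1.
  0.65  0.21  0.23  0.25] 
    now    [ 0.04  0.02  0.02  0.03  0.02  0.01  0.01  0.02  0.04 -0.01  0.25  1.
  0.78  0.21  0.18  0.25]
221 lenA 4.62 lenB 2.04 y near edge, far edge, gauge face [ 6.03 -5.5   0.97]
223 lenA 4.44 lenB 1.99 y near edge, far edge, gauge face [ 5.17 -5.9   0.25]
225 lenA 4.71 lenB 2.24 y near edge, far edge, gauge face [ 5.99 -5.72  0.45]
227 lenA 5.22 lenB 2.66 y near edge, far edge, gauge face [ 5.95 -7.05 -0.64]
```

The same-view measurement puts the blade's near face at about y=+0.8 mm, where a centred blade would show +2. I shift about +1 mm along the weld and step onto the web.

```bash
python3 -m creep '[{"claw":1,"travel":[-0.018,0.02,0],"twist":[0,0,0]},{"claw":1,"travel":[0,0,0],"twist":[0,0,0]},{"claw":1,"travel":[0,0,0],"twist":[0,0,0]},{"claw":1,"travel":[0,0,0],"twist":[0,0,0]}]'; python3 v.py pics/n1
for i in 1 2 ; do python3 -m creep '[{"claw":1,"travel":[0,0.01,0],"twist":[0,0,0]},{"claw":1,"travel":[0,0,0],"twist":[0,0,0]},{"claw":1,"travel":[0,0,0],"twist":[0,0,0]}]'|grep -E "force|pos"; done
```

```text
time_s: 15.28
eef_pos: [0.4839, 0.1698, 0.0835]
tool_rot: [0.784, -0.62, 0.0, -0.0]
force: [-1.3, -0.3, -1.2]
grip_width: 0.0118
in mark frame mm: TCP x,y,z [26.55  1.24 71.47]
force mark frame [ 0.53 -0.   -0.96]
eef_pos: [0.4833, 0.1697, 0.0835]
force: [-0.2, 0.0, -0.6]
eef_pos: [0.4827, 0.1696, 0.0835]
force: [-0.2, -1.1, -1.4]
```

```bash
for i in 1 2 3; do python3 -m creep '[{"claw":1,"travel":[0,0.01,0],"twist":[0,0,0]},{"claw":1,"travel":[0,0,0],"twist":[0,0,0]},{"claw":1,"travel":[0,0,0],"twist":[0,0,0]}]'|grep -E "force|pos"; done; python3 v.py pics/n2
```

```text
eef_pos: [0.4823, 0.1695, 0.0835]
force: [0.3, 0.6, -1.9]
eef_pos: [0.4821, 0.1695, 0.0836]
force: [2.3, 1.3, -2.1]
eef_pos: [0.4818, 0.1694, 0.0837]
force: [5.0, 1.0, -2.2]
in mark frame mm: TCP x,y,z [24.4   1.31 71.74]
force mark frame [ 5.54 -0.09 -1.88]
```

View pics/n2_raw.png

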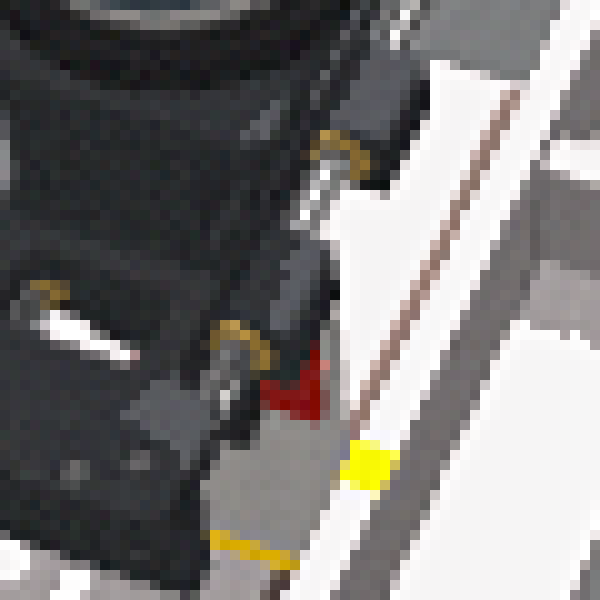

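The web now pushes back with about 5 N. I ease it to roughly 3 N, then lower onto the plate.

```bash
python3 -m creep '[{"claw":1,"travel":[0,-0.009,0.006],"twist":[0,0,0]},{"claw":1,"travel":[0,0,0.006],"twist":[0,0,0]},{"claw":1,"travel":[0,0,0],"twist":[0,0,0]},{"claw":1,"travel":[0,0,0],"twist":[0,0,0]},{"claw":1,"travel":[0,0,0],"twist":[0,0,0]}]'; python3 v.py pics/o1; python3 - <<'E'
from h import *
a=cv2.imread("pics/side0.png")[200:260,200:260].astype(float);b=cv2.imread("pics/o1_raw.png")[5::10,5::10].astype(float)
cov=lambda i:1-i[...,0]/np.maximum(i[...,2],1)
for u in range(20,29):
    A=np.clip(cov(a)[44:60,u],0,1);B=np.clip(cov(b)[44:60,u],0,1);A[A<.04]=0;B[B<.055]=0
    print(u+200,A.round(2),"\n    ",B.round(2),A.sum().round(2),B.sum().round(2))
E
```

```text
time_s: 17.88
eef_pos: [0.482, 0.1695, 0.0831]
tool_rot: [0.784, -0.62, 0.0, -0.0]
force: [4.3, 0.9, 5.2]
grip_width: 0.0113
in mark frame mm: TCP x,y,z [24.57  1.37 71.06]
force mark frame [ 4.6  -0.45  4.89]
220 [0.   0.   0.   0.   0.   0.53 1.   0.97 0.97 1.   0.07 0.   0.   0.
 0.   0.  ] 
     [0.   0.   0.   0.   0.   0.06 0.   0.   0.   0.47 0.   0.   0.   0.
 0.   0.  ] 4.54 0.53
221 [0.   0.   0.   0.   0.   0.05 1.   0.98 0.97 1.   0.68 0.   0.   0.
 0.   0.  ] 
     [0.   0.   0.   0.   0.   0.   0.   0.   0.   0.91 0.83 0.   0.   0.
 0.   0.  ] 4.68 1.74
222 [0.   0.   0.   0.   0.   0.   0.73 1.   0.97 0.98 1.   0.   0.   0.
 0.   0.  ] 
     [0.   0.   0.   0.   0.   0.   0.   0.   0.   0.73 1.   0.   0.   0.
 0.   0.  ] 4.68 1.73
223 [0.   0.   0.   0.   0.   0.   0.5  1.   0.97 0.97 1.   0.08 0.   0.
 0.   0.  ] 
     [0.   0.   0.   0.   0.   0.   0.   0.   0.   0.27 1.   0.29 0.   0.
 0.   0.  ] 4.52 1.56
224 [0.   0.   0.   0.   0.   0.   0.   0.92 0.98 0.97 1.   0.68 0.   0.
 0.   0.  ] 
     [0.   0.06 0.   0.   0.   0.   0.   0.   0.   0.   0.95 0.78 0.   0.
 0.   0.  ] 4.55 1.78
225 [0.   0.   0.   0.   0.   0.   0.   0.76 1.   0.97 0.98 1.   0.   0.
 0.   0.  ] 
     [0.   0.   0.   0.   0.   0.   0.   0.   0.   0.   0.72 1.   0.   0.
 0.   0.  ] 4.71 1.72
226 [0.   0.   0.   0.   0.   0.   0.   0.5  1.   0.97 0.97 1.   0.09 0.
 0.   0.12] 
     [0.   0.   0.   0.   0.06 0.   0.   0.   0.   0.   0.25 1.   0.29 0.
 0.   0.11] 4.66 1.71
227 [0.   0.   0.   0.   0.   0.   0.   0.06 0.94 0.98 0.97 1.   0.65 0.21
 0.23 0.25] 
     [0.   0.   0.   0.   0.   0.   0.   0.   0.   0.   0.   1.   0.77 0.18
 0.18 0.26] 5.28 2.4
228 [0.   0.   0.   0.   0.   0.   0.   0.   0.74 1.   0.97 0.99 1.   0.34
 0.22 0.  ] 
     [0.   0.06 0.   0.   0.   0.   0.   0.   0.   0.   0.   0.71 1.   0.43
 0.17 0.  ] 5.26 2.37
```

The near strip now measures about 4.4 mm against 4.0 mm expected when centred, so y is about -0.4 to 0 mm. Strip width is even along the blade. The plate load is a bit high, so I ease it slightly, then check uprightness.

```bash
python3 -m creep '[{"claw":1,"travel":[0,-0.002,-0.0035],"twist":[0,0,0]},{"claw":1,"travel":[0,0,0],"twist":[0,0,0]},{"claw":1,"travel":[0,0,0],"twist":[0,0,0]},{"claw":1,"travel":[0,0,0],"twist":[0,0,0]}]' >/dev/null; python3 st.py .482 .1695 .0831 -76.65; python3 v.py pics/p1; python3 - <<'E'
from h import *
s=snapshot("side"); crop(s,215,215,265,265,12,"pics/p2.png")
E
```

```text
t 18.43 pos [0.4819 0.1695 0.0831] yawx -76.67 z [ 6.e-04  4.e-04 -1.e+00] F [3.71 1.34 4.19] T [ 0.245 -1.192 -0.005] w 0.0116 q [-0.21  0.56 -0.27  2.    0.25  0.62 -1.98]
rows units [ 0.001 -0.001 -0.   ]
twist units [-0.0003  0.0001 -0.0002] travel after twist [ 0.001 -0.001 -0.   ]
in mark frame mm: TCP x,y,z [24.54  1.38 71.08]
force mark frame [ 4.54 -0.64  3.68]
```

View pics/p1.png

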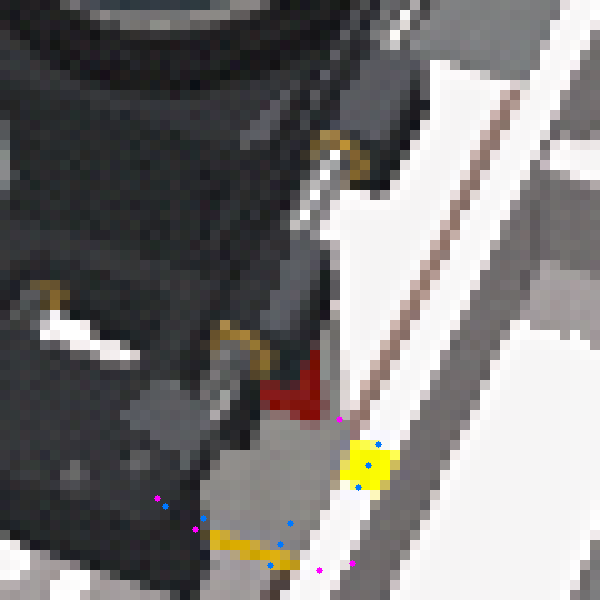

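View pics/p2.png

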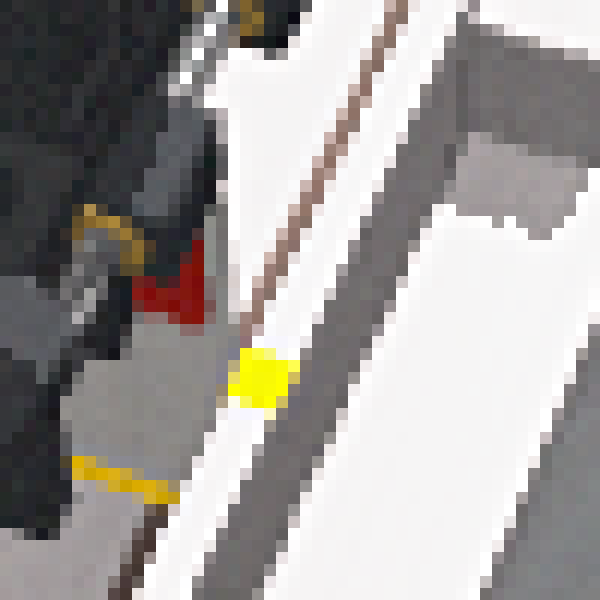

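```bash
python3 -m creep '[{"claw":1,"travel":[0,-0.002,-0.002],"twist":[0,0,0]},{"claw":1,"travel":[0,0,0],"twist":[0,0,0]},{"claw":1,"travel":[0,0,0],"twist":[0,0,0]},{"claw":1,"travel":[0,0,0],"twist":[0,0,0]}]' >/dev/null; for i in 1 2 3; do python3 -m creep '[{"claw":1,"travel":[0,0,0],"twist":[0,0,0]}]'|grep -E "pos|force|width"; done; python3 v.py pics/q1; python3 - <<'E'
from h import *
s=snapshot("side"); cv2.imwrite("pics/q2.png",s["color"][:,:,::-1]);cv2.imwrite("pics/q3.png",snapshot("top")["color"][:,:,::-1])
b=s["color"][200:260,200:260].astype(float);c=1-b[...,2]/np.maximum(b[...,0],1)
print([np.clip(c[50:58,u],0,1)[c[50:58,u]>.06].sum().round(2) for u in range(21,27)])
E
```

```text
eef_pos: [0.4819, 0.1695, 0.0831]
force: [5.3, 0.5, 3.3]
grip_width: 0.0118
eef_pos: [0.482, 0.1695, 0.0831]
force: [5.2, 0.5, 3.0]
grip_width: 0.012
eef_pos: [0.4819, 0.1695, 0.0831]
force: [4.9, 0.4, 2.6]
grip_width: 0.0116
in mark frame mm: TCP x,y,z [24.53  1.39 71.08]
force mark frame [ 5.06 -0.62  3.85]
[np.float64(1.73), np.float64(1.73), np.float64(1.54), np.float64(1.74), np.float64(1.71), np.float64(1.54)]
```

View pics/q2.png

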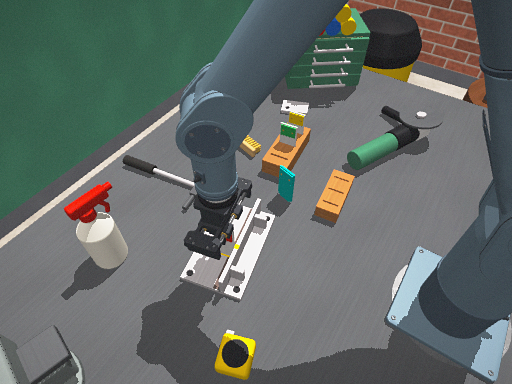

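View pics/q3.png

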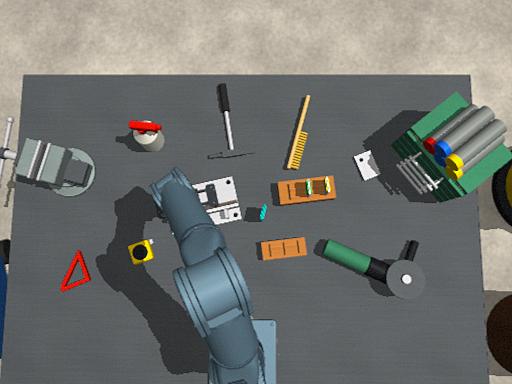

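Both full views show yellow and green in the rack and every bystander where it was: tape, grinder, turquoise gauge, hammer, brush, bottle. I ease the web push slightly once more and re-check before handing in.

```bash
python3 -m creep '[{"claw":1,"travel":[0,-0.004,0],"twist":[0,0,0]},{"claw":1,"travel":[0,0,0],"twist":[0,0,0]},{"claw":1,"travel":[0,0,0],"twist":[0,0,0]},{"claw":1,"travel":[0,0,0],"twist":[0,0,0]}]' |grep force; for i in 1 2 3; do python3 -m creep '[{"claw":1,"travel":[0,0,0],"twist":[0,0,0]}]'|grep -E "force|width|time"; done; python3 st.py; python3 v.py pics/r1
```

```text
force: [3.9, 1.2, 4.1]
time_s: 20.18
force: [4.7, 1.3, 2.4]
grip_width: 0.0116
time_s: 20.3
force: [3.8, 1.6, 2.7]
grip_width: 0.0118
time_s: 20.42
force: [3.6, 1.4, 3.9]
grip_width: 0.0118
t 20.43 pos [0.482  0.1695 0.0831] yawx -76.67 z [ 0.e+00  1.e-04 -1.e+00] F [3.56 1.42 3.86] T [ 0.371 -1.073 -0.019] w 0.0118 q [-0.21  0.56 -0.27  1.99  0.25  0.62 -1.98]
in mark frame mm: TCP x,y,z [24.56  1.31 71.06]
force mark frame [4.92 0.87 3.35]
```

```bash
python3 - <<'E'
from plant import arm, order
print(order.close_job()); print(arm.get_obs()["time_s"])
E
```

```text
the job is handed in; nothing more can be done
None
the job is handed in; nothing more can be done
```

I slid the red gauge straight up out of its slot and seated it in the weld corner at the yellow mark. I handed the job in at about 20.5 s, still gripping it at 40 N.

**Last checks**
- **Push:** about 4–5 N against the web and about 4–5 N on the base plate, weight allowed for. Both were steady.
- **Attitude:** tool vertical to better than 0.1°, and its yaw within 0.1° of the measured bracket yaw. The visible stripe strip is even along the blade. The blade's own tilt was only indirectly checked: the plate was met at the same height, within about 0.2 mm, before and after the web contact.
- **Position along the weld:** the two checks disagreed. The camera, with gauge and mark in the same view, put the blade within about 0.5 mm of mid-stripe. The tool position against my camera-measured mark read +1.3 mm. I went by the camera, because calibration errors cancel there.
- **Other objects:** the yellow and green gauges stayed in the rack. In the last full pictures the turquoise gauge and the rest of the bench looked untouched.

**Slips:** one early position correction above the rack was wrong, a settling transient, and I undid it before gripping. The first web contact briefly reached about 5.5 N, and pressing down briefly reached about 6 N.

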